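Load and clamp a tube rack on the orbital shaker

ROBOT

A 7-joint arm with a two-finger parallel gripper is mounted at the origin on the work surface. World frame = base frame: x ahead of the robot, y to its left, z up, the work surface at z = 0. Lengths are in mm, angles in rad, forces in N, time in s.
With the tool pointing down it reaches from about 425 to 875 mm from the base axis. Payload 9.9 kg.
Tool frame: the origin (TCP) lies on the centre line of the jaws, within the pads' length; the fingertips stand r.finger_overhang ahead of it and the grasp point (between the pads) lies 2 mm behind it (r.finger_overhang is the distance from the TCP to the fingertips, in mm); z points along the fingers, y is the line along which they close (so a half turn about z gives the same grasp; the last joint's range is limited). The gripper opens to 85 mm and grips with 20 to 120 N. Pads are 22 mm wide; open, the fingers measure 114 mm over their backs; the gripper's body (76 mm by 85 mm) begins 54 mm behind the grasp point. The pads swing forward as they close: fully open they stand 13 mm farther back than shut.
Start: joints at [1.25, 0.576, 0.025, 1.437, -0.015, 1.129, -0.057], TCP at [158.355, -656.166, 248.289] pointing down, gripper open.
Joint ranges: [-2.76, 2.76], [-0.34, 2.15], [-1.52, 1.57], [0.19, 2.46], [-1.09, 4.23], [0.17, 1.99], [-2.82, 2.82]. Speed limits (rad/s): [2.22, 2.22, 3.01, 3.01, 3.14, 3.14, 3.14].

INTERFACE

Orientations are given as a 3x3 rotation matrix whose columns are the frame's x, y, z axes.
In Python, from cell import r gives the robot as it stands. The module is installed in compiled form; this text tells all that it offers.
- The arm moves only by the shell command python3 -m pendant 'ROWS'. ROWS is text: rows parted by semicolons, each of 7 numbers parted by spaces: the shift along the tool's x, y, z in m, then the turn, a rotation vector about the tool's x, y, z in units of 8 degrees (1.0 is 8 degrees), then the opening, from 0 (shut) to 1 (fully open). A call has 1 to 20 rows; each row is the pose to reach, as a shift and turn from the pose commanded when the call began, along the tool's axes at that moment; what a row does not reach only later rows make up. A row lasts 1/8 s, in which the tool goes at most 62.5 mm and 10.7 degrees, less where a joint would pass 70% of its speed; a pose out of reach is approached as far as the arm can. A call with a gripper value outside its range is refused whole. The fingers move at their own pace and stop on an object; the grip force is fixed at half the most. Time passes only in rows, so rows that repeat a pose let the fingers close. It gives the time, the measured TCP pose, the force, the opening and the grip force at its end, in the units of the state.
- r.state(): the state, without advancing time (a new reading comes with each control period).
- r.snapshot(name): name is "scene" or "side" or "wrist"; returns a dict with "image" (384x512x3 uint8, red, green, blue), "fov_y" (degrees; the focal length in pixels is half the picture's height over the tangent of half this angle, whatever the lens; pixels are square), "cx", "cy" (the principal point, pixels), "pose" (4x4, takes a point from camera to world coordinates). Camera axes: x right, y up, looking along -z (the intrinsics and any distortion apply to the point x, -y, -z); pixel columns grow to the right and rows downward; lengths in mm; the calibration is good to about 2 mm. A picture is of the moment at which its call begins. There is no depth.
- r.close_job(): hands the job in; it is judged then, once.
Trained networks look in the newest picture that a camera, given by its name, has taken for a name from the list of things; names that differ only in an ending like _2 or _b are one class to them, and where a whole thing is asked for, a point or a joint stands for the part that bears it (a point fixed in the world has none). Each returns a list of dicts, best first, with "confidence" (0 to 1); they miss things now and then, are a little off and sometimes report something else, mostly with a low value. They report only what shows in the picture. A call takes as long as a camera call. They do not tell look-alikes from the thing itself.
- r.spot_in(label, camera): "centre" ([column, row] in pixels, amid what is visible of it).
The state is a dict: "clock": time; "qpos": joint angles; "joint_velocities": joint speeds; "joint_efforts": joint torques, N m; "tool_pos": TCP position; "tool_rot": TCP orientation; "ft_force": force on the tool from outside, world axes, zero at the start; "torque": the same for the moment, N m; "opening": finger opening in mm; "gripper_force": force on a finger pad.
Only numpy, scipy, OpenCV 4.12 (cv2) and the standard library are available. Lean on these libraries where they do the work, as an engineer would, in place of code of your own. Each camera call takes 0.05 s, during which the arm holds its last target. There are 200 camera calls.

TASK

Load the rack of small capped tubes onto the shaker: set it down flat between the fixed rail and the open clamp jaw, then slide it gently in under the lip of the end stop until its foot rests against the adjustable rubber stop hidden there. Then swing the black cam lever right round until it snaps past centre and clamps the rack, and let go. Feel your way: keep the push on the stop under 20 N and on the lever under 25 N, keep the tubes upright, and leave the other things on the bench where they are.

Things in the scene. Friction and masses are not known exactly. Their poses are not given: they have to be found in the camera images.
- rack: white open-sided rack with 18 small blue-capped tubes (one piece), 0.24 to 0.45 kg. Body 58 mm wide (x) x 112 mm long (y); top plate 55 mm, caps 77 mm high. Its 5 mm thick foot plate sticks out 20 mm beyond the body at both ends (152 mm over all in y); both ends are alike. Origin: centre of its underside. Grip it across its width, pads 30 to 55 mm above the underside.
- shaker: white orbital shaker, 230 (x) x 270 (y) mm, immovable. Its aluminium platform lies 90 mm above the bench. Origin: centre of its underside. A channel runs along its y on the platform: on the +x side the fixed dark rail (face at x = +83 mm, 16 mm high), on the -x side the clamp jaw with its rubber pad (17 mm high), at the -y end the dark end stop; the +y end is open.
- channel (a point): point at platform height midway between the fixed rail and the open pad, which stand 66.5 mm apart; axes as the shaker's. A rack set down with its origin here, long side along y, stands with its foot 10 mm clear of the lip.
- lip (a point): point at platform height below the edge of the end stop's lip; axes as the shaker's. Lip: underside 8.5 mm, top 17 mm above the platform, 24 mm deep towards -y. Under it, 1 to 19 mm in from the edge, lies the 30 mm wide rubber tip of the adjustable stop: set anew each time and not measured. Slide the rack's foot in along -y until it is felt; home = the foot touches the rubber.
- end_stop: dark steel end-stop bar with the hold-down lip, 68 (x) x 40 (y) x 17 mm high, fixed on the platform. It carries the adjustable stop screw, whose rubber tip gives 1 mm per 16 N, at most 2 mm. Origin: at the shaker's origin raised to platform height (not on the bar).
- pad: black rubber pad on the clamp jaw, 74 mm long (y), 15 mm high, facing the fixed rail. Origin: middle of its face at platform height; axes turned -20 degrees about z from the shaker's. As the lever closes it moves along its own x by up to 13 mm (towards the rail and a little towards the stop), pushing the rack into that corner; clamped, it presses the rack with 15 to 25 N.
- lever_pivot (a point): point on the lever's vertical pivot axis at mid-height of the handle, 22 mm above the platform (112 mm above the bench), at about (-27, -2) mm in the shaker's frame; axes turned -20 degrees about z from the shaker's.
- lever_tip (a point): point in the middle of the lever's handle, 70 mm from the pivot, 112 mm above the bench; moves with the lever.
- lever (a joint): black cam lever turning level about its pivot; handle 16 mm wide, 104 to 120 mm above the bench, ending 88 mm from the pivot. Rad: 0 open (handle points to 133 deg in the shaker's frame), growing counter-clockwise from above to its stop, 2.3 (265 deg). Springs hold it open: pushing it takes 5 to 9 N at 70 mm; let go before dead centre (1.9) it flies back, beyond it snaps to 2.3 and stays.
- tip_box: bystander: grey pipette-tip box with a clear lid, 88 x 123 mm, 70 mm high; origin: centre of its underside.
- reagent_bottle: bystander: amber glass bottle with a white cap, 72 mm across, 150 mm high; origin: centre of its underside.
- big_rack: bystander: white rack of eight large tubes with orange caps, 76 x 150 mm, 116 mm high; origin: centre of its underside.
Mind the look-alikes: they are no part of the job. What is shaped like the rack but purple is not meant.

How it is judged (in metres and radians):
On the way, in this order (a step that is already met when the one before it is completed fails the run):
1. the rack stands flat in the channel with its foot home against the rubber stop under the lip, the lever still open (horizontal distance between buffer_c0 and rack below 0.0795 m and z of rack in the frame of lip between -0.003 and 0.003 m and x of rack in the frame of channel between -0.012 and 0.012 m and angle between the y axis of rack and the y axis of shaker, either way round below 0.06 rad and value of joint lever below 0.6 rad), for 0.2 s.
2. the lever has snapped past centre and the pad clamps the rack (value of joint lever above 2.15 rad and contact force between pad and rack above 10 N), for 0.2 s.
At the end, for the whole second after the job is handed in: The rack stands flat and still in the channel, square to it within 0.06 rad, its foot within 1.5 mm of the rubber stop, the lever past 2.15 rad and the pad pressing the rack with over 10 N; the robot clear (all of step 2 and horizontal distance between buffer_c0 and rack below 0.0795 m and z of rack in the frame of lip between -0.003 and 0.003 m and x of rack in the frame of channel between -0.012 and 0.012 m and angle between the y axis of rack and the y axis of shaker, either way round below 0.06 rad and linear speed of rack below 0.01 m/s); the robot touches nothing.
It fails at once if the rack is pushed onto the end stop with over 20 N (contact force between rack and end_stop above 20 N).
It fails at once if the lever is pushed with over 25 N (contact force between the fingers and lever above 25 N).
It fails at once if the rack is tipped over 20 degrees (angle between rack's own z axis and vertical above 0.35 rad).
It fails at once if the tip box, the reagent bottle or the rack of large tubes is moved over 20 mm or tipped (distance of any of tip_box, reagent_bottle, big_rack from where it was at the start of the episode above 0.02 m or angle between any of tip_box, reagent_bottle, big_rack's own z axis and vertical above 0.3 rad).
It also fails if it takes over 72 s, if anything falls off the work surface, if the arm or the gripper's body presses on something with over 40 N, if the wrist force passes 120 N, or if a joint passes its speed limit or range.

## Working session

There is one attempt and no reset: what is moved stays moved. The work goes in short steps, Python scripts to look and compute and a shell command to move; the robot and the scene stay as the last step left them, time stands still between calls to the robot, and variables do not carry over. Pictures are saved under pics/ and viewed, at most 10 in all, crops included, and the job is handed in when it is done.

```bash
mkdir -p pics; cat > h.py <<'E'
import numpy as np, cv2
from cell import r
def K(s):
    f=s["image"].shape[0]/2/np.tan(np.radians(s["fov_y"])/2); return f
def ray(s,px):
    f=K(s); P=np.array(s["pose"]); d=P[:3,:3]@np.array([(px[0]-s["cx"])/f,-(px[1]-s["cy"])/f,-1]); return P[:3,3],d
def at(s,px,z):
    o,d=ray(s,px); return o+d*(z-o[2])/d[2]
def proj(s,p):
    f=K(s); P=np.array(s["pose"]); c=P[:3,:3].T@(np.array(p)-P[:3,3]); return np.array([s["cx"]+f*c[0]/-c[2], s["cy"]-f*c[1]/-c[2]])
def save(s,n,k=1,crop=None):
    im=s["image"][:,:,::-1]
    if crop: a,b,c,d=crop; im=im[b:d,a:c]
    cv2.imwrite("pics/"+n,cv2.resize(im,None,fx=k,fy=k,interpolation=cv2.INTER_CUBIC))
E
python3 - <<'E'
from h import *
ims=[]
for n in ["scene","side","wrist"]:
    s=r.snapshot(n); ims.append(s["image"]); print(n,{k:(np.round(v,3).tolist() if k=="pose" else v) for k,v in s.items() if k!="image"})
    save(s,n+".png",1.5)
    for l in ["rack","shaker","end_stop","pad","lever_tip","lever_pivot","tip_box","reagent_bottle","big_rack"]:
        print(l,[(np.round(d["centre"]).tolist(),round(d["confidence"],2)) for d in r.spot_in(l,n)])
print(r.state(),r.finger_overhang)
E
```

```text
scene {'fov_y': 50.62058976528874, 'cx': 252.07009559032306, 'cy': 187.85308449968798, 'pose': [[0.832, -0.376, 0.407, 962.052], [0.554, 0.587, -0.59, -634.02], [-0.017, 0.717, 0.697, 805.222], [0.0, 0.0, 0.0, 1.0]]}
rack [([76.0, 270.0], 0.87), ([162.0, 270.0], 0.65), ([139.0, 211.0], 0.62)]
shaker [([256.0, 207.0], 0.59)]
end_stop [([251.0, 229.0], 0.62)]
pad [([252.0, 195.0], 0.65), ([362.0, 148.0], 0.6), ([243.0, 181.0], 0.21)]
lever_tip [([242.0, 180.0], 0.82)]
lever_pivot [([247.0, 188.0], 0.91)]
tip_box [([309.0, 121.0], 0.56)]
reagent_bottle [([362.0, 148.0], 0.97), ([255.0, 208.0], 0.32)]
big_rack [([241.0, 320.0], 0.77)]
side {'fov_y': 52.20210555124102, 'cx': 255.0069837577006, 'cy': 197.15438056740567, 'pose': [[-0.932, 0.23, -0.281, 174.982], [-0.363, -0.634, 0.682, 845.935], [-0.021, 0.738, 0.675, 927.372], [0.0, 0.0, 0.0, 1.0]]}
rack [([251.0, 200.0], 0.74), ([344.0, 154.0], 0.73), ([330.0, 189.0], 0.59), ([296.0, 161.0], 0.58)]
shaker [([254.0, 201.0], 0.56)]
end_stop [([247.0, 161.0], 0.75)]
pad []
lever_tip [([264.0, 189.0], 0.76), ([293.0, 159.0], 0.54)]
lever_pivo
[... 639 characters left out ...]
ocities': array([-0.00026719,  0.00044956,  0.00087169,  0.00060994, -0.00066075,
       -0.00060977,  0.00067786]), 'joint_efforts': array([-8.88539580e-04, -7.65489721e+01,  2.24889144e+00, -2.86291873e+01,
        1.54572248e-02,  2.88949042e-03,  5.76512866e-05]), 'tool_pos': array([ 158.39523435, -656.12988465,  248.26554452]), 'tool_rot': array([[ 9.72097760e-01,  2.34576093e-01,  2.70705968e-05],
       [ 2.34576088e-01, -9.72097755e-01,  1.19398638e-04],
       [ 5.43233324e-05, -1.09717034e-04, -9.99999993e-01]]), 'ft_force': array([1.3272781 , 0.94885279, 0.27834636]), 'torque': array([ 0.03503106, -0.03547182,  0.01492638]), 'gripper_force': 0.0, 'opening': 85.10882440364325} 17.0
```

View pics/scene.png

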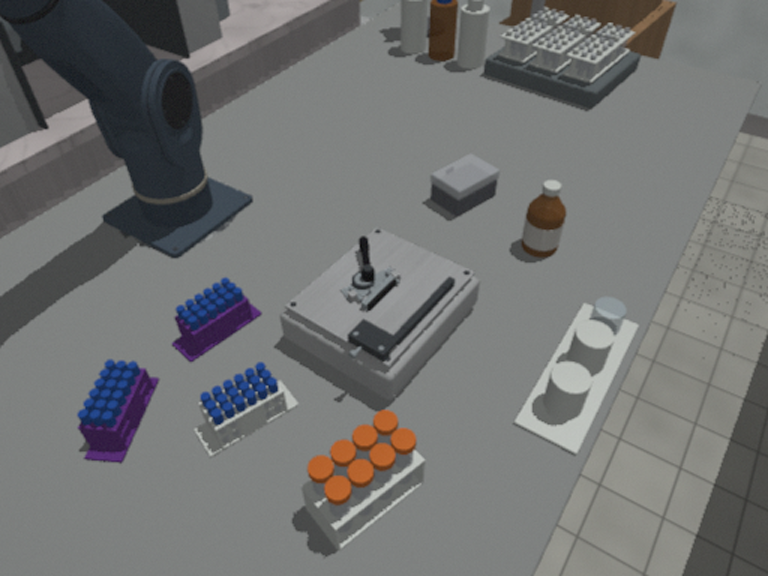

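View pics/side.png

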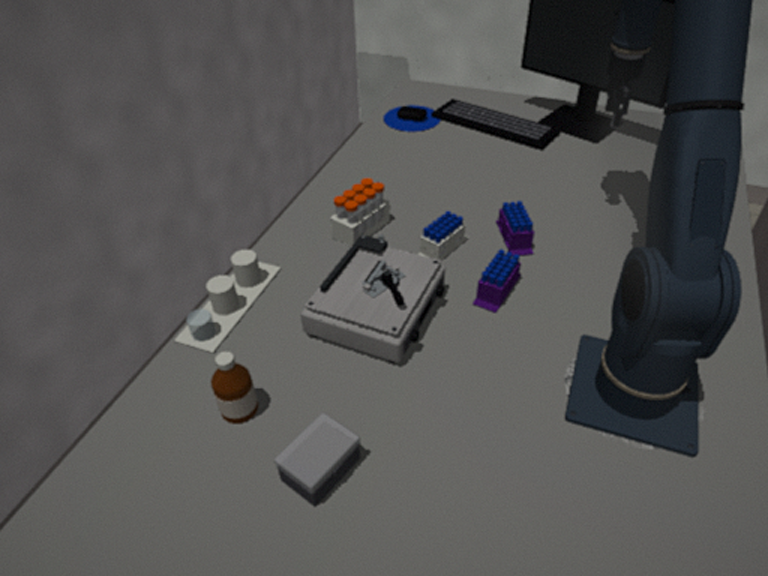

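The scene picture shows three rack-shaped things, in original pixels: white at (162,270), purple at (76,270) and purple at (139,211). There is also the orange-capped big rack at (241,320). I choose the white one at (162,270) and will check it in a close crop. The shaker is at (256,207), with the end stop at its near end (251,229) and the lever at (242,172).

```bash
python3 - <<'E'
from h import *
s=r.snapshot("scene"); save(s,"crop1.png",3.6,(122,145,338,310))
for n,p,z in [("rackcaps",(162,262),77),("stop",(251,229),107),("pivot",(244,188),112),("shaker",(256,207),90)]: print(n,at(s,p,z).round())
t=r.snapshot("side")
for n,p,z in [("rackcaps",(295,150),77),("stop",(247,161),107),("pivot",(255,187),112)]: print(n,at(t,p,z).round())
E
```

```text
rackcaps [ 500. -316.   77.]
stop [ 625. -155.  107.]
pivot [541. -59. 112.]
shaker [589. -79.  90.]
rackcaps [ 484. -305.   77.]
stop [ 610. -147.  107.]
pivot [532. -23. 112.]
```

View pics/crop1.png

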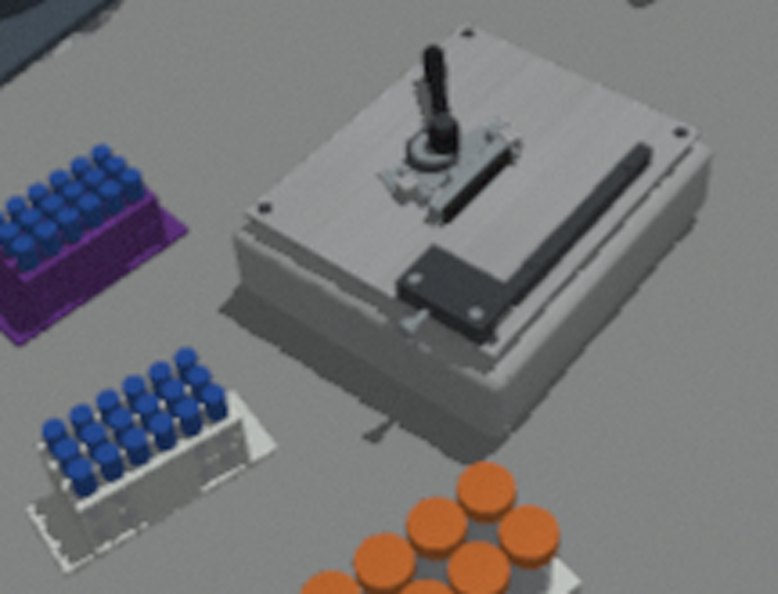

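Crop check: the white rack, with white body and foot and blue caps, is at crop (140,450). It's neither purple nor orange-capped, so it's the right one. Moving the wrist camera above it.

```bash
python3 -m pendant '0.1 -0.064 0 0 0 0 1;0.2 -0.128 0 0 0 0 1;0.3 -0.192 0 0 0 0 1;0.4 -0.255 0 0 0 0 1;0.4 -0.255 0 0 0 0 1;0.4 -0.255 0 0 0 0 1;0.4 -0.255 0 0 0 0 1;0.4 -0.255 0 0 0 0 1;0.4 -0.255 0 0 0 0 1;0.4 -0.255 0 0 0 0 1;0.4 -0.255 0 0 0 0 1;0.4 -0.255 0 0 0 0 1'
python3 - <<'E'
from h import *
s=r.snapshot("wrist"); save(s,"w1.png",1.5); print(np.round(s["pose"],4).tolist())
print(r.spot_in("rack","wrist"))
E
```

```text
clock: 3.1
tool_pos: [486.6, -315.5, 248.4]
tool_rot: [[0.973, 0.233, -0.0], [0.233, -0.973, -0.0], [-0.0, 0.0, -1.0]]
ft_force: [-1.2, -1.0, -0.3]
opening: 85.3
gripper_force: 0.0
[[0.2315, 0.9334, 0.2744, 556.4468], [-0.9728, 0.222, 0.0654, -299.5423], [0.0002, -0.2821, 0.9594, 373.9672], [0.0, 0.0, 0.0, 1.0]]
[{'centre': [313.2, 306.0], 'confidence': 0.91}, {'centre': [256.0, 169.5], 'confidence': 0.74}, {'centre': [131.0, 256.4], 'confidence': 0.62}]
```

View pics/w1.png

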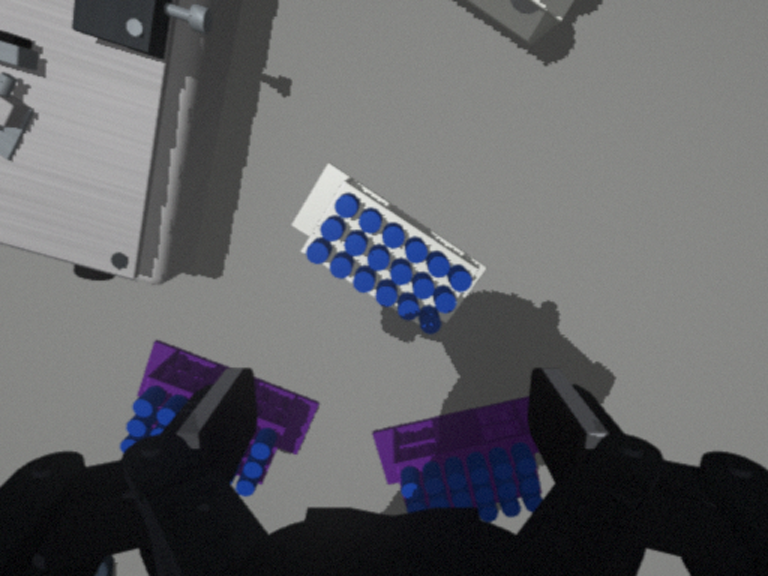

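The wrist view shows the white rack at the middle: cap corners (1.5x) at (347,205), (318,251), (461,279), (430,320). The purple ones are near the fingers, and the shaker corner is at left (160,280).

```bash
python3 - <<'E'
from h import *
s=r.snapshot("wrist")
C=[np.array(at(s,np.array(p)/1.5,77)) for p in [(347,204),(318,250),(461,278),(430,319)]]
for c in C: print(c.round(1))
a,b,c,d=C
print("centre",np.mean(C,0).round(1),"len",(c-a).round(1),(d-b).round(1),np.linalg.norm(c-a),np.linalg.norm(b-a))
v=(c-a+d-b); print("angle long",np.degrees(np.arctan2(v[1],v[0])))
# foot corners (z=5): visible end
for p in [(330,163),(292,226)]: print("foot",at(s,np.array(p)/1.5,5).round(1))
for p in [(484,268)]: print("plate corner",at(s,np.array(p)/1.5,55).round(1))
T=r.state(); R=T["tool_rot"]; print(T["tool_pos"],R.round(3).tolist())
for p in [(231,428),(155,528)]: pass
E
```

```text
[ 520.9 -278.5   77. ]
[ 487.5 -266.3   77. ]
[ 490.9 -362.1   77. ]
[ 458.2 -349.4   77. ]
centre [ 489.4 -314.1   77. ] len [-29.9 -83.5   0. ] [-29.2 -83.2   0. ] 88.74306450789335 35.58912130576124
angle long -109.53761382904088
foot [ 539.6 -254.4    5. ]
foot [ 485.  -234.4    5. ]
plate corner [ 496.9 -380.6   55. ]
[ 487.0498192  -314.88715361  248.32610693] [[0.972, 0.234, 0.0], [0.234, -0.972, -0.0], [0.0, 0.0, -1.0]]
```

```bash
python3 -m pendant '0.034 -0.054 0 0 0 0 1;0.067 -0.107 0 0 0 0 1;0.1 -0.16 0 0 0 0 1;0.134 -0.215 0 0 0 0 1;0.134 -0.215 0 0 0 0 1;0.134 -0.215 0 0 0 0 1;0.134 -0.215 0 0 0 0 1;0.134 -0.215 0 0 0 0 1'
python3 - <<'E'
from h import *
s=r.snapshot("wrist"); save(s,"w2.png",1.5); np.save("w2.npy",s,allow_pickle=True)
for l in ["end_stop","pad","lever_tip","lever_pivot","shaker"]:
    print(l,[(np.round(d["centre"]).tolist(),round(d["confidence"],2)) for d in r.spot_in(l,"wrist")])
E
```

```text
clock: 4.25
tool_pos: [566.9, -75.6, 248.4]
tool_rot: [[0.973, 0.232, -0.0], [0.232, -0.973, -0.0], [-0.0, 0.0, -1.0]]
ft_force: [0.5, -0.7, -0.9]
opening: 85.1
gripper_force: 0.0
end_stop [([352.0, 156.0], 0.93)]
pad [([244.0, 179.0], 0.74)]
lever_tip [([205.0, 230.0], 0.76)]
lever_pivot [([218.0, 203.0], 0.93), ([432.0, 268.0], 0.47), ([353.0, 157.0], 0.34)]
shaker [([220.0, 163.0], 0.95)]
```

View pics/w2.png

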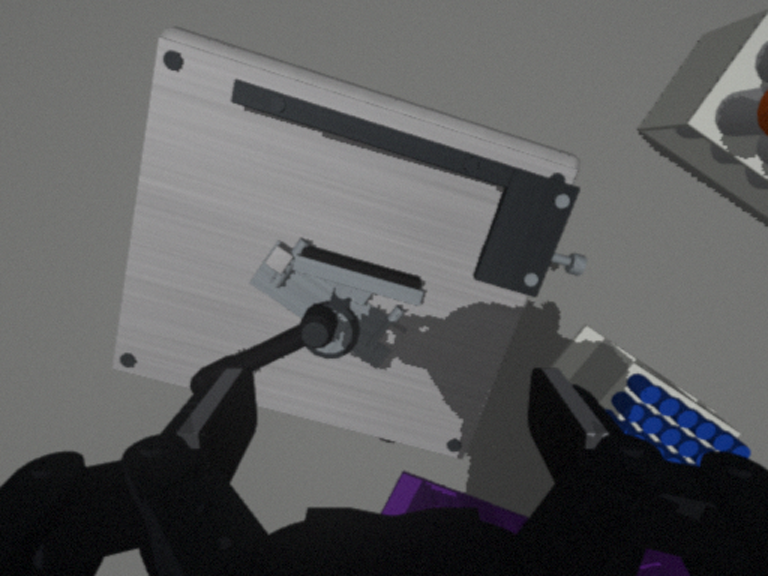

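Wrist view of the shaker, in 1.5x pixels:
- Rail inner edge runs from (235,101) to (500,187).
- Lip edge runs from (505,187) to (476,278).
- Platform screws are at (173,60), (127,360) and (455,446).
- Pivot is about (318,330). The handle runs to the lower left, to about (205,380).

```bash
python3 - <<'E'
from h import *
s=np.load("w2.npy",allow_pickle=True).item()
g=lambda p,z:at(s,np.array(p)/1.5,z)
sc=[g(p,90) for p in [(173,60),(127,360),(455,446)]]
for q in sc: print("screw",q.round(1))
print(np.linalg.norm(sc[0]-sc[1]),np.linalg.norm(sc[2]-sc[1]))
ctr=(sc[0]+sc[2])/2; y=(sc[1]-sc[2]); x=sc[0]-sc[1]
ang=lambda v:np.degrees(np.arctan2(v[1],v[0]))
print("ctr",ctr.round(1),"x ang",ang(x),"y ang-90",ang(y)-90)
for p in [(163,33),(113,367),(578,168)]: print("corner",g(p,90).round(1))
a,b=g((235,102),106),g((500,187),106); print("rail",a.round(1),b.round(1),ang(a-b)-90)
c,d=g((507,187),107),g((476,278),107); print("lip",c.round(1),d.round(1),ang(c-d))
print("stop far",g((578,190),107).round(1),g((540,297),107).round(1))
th=np.radians((ang(x)+ang(y)-90)/2); R=np.array([[np.cos(th),-np.sin(th)],[np.sin(th),np.cos(th)]])
print("th",np.degrees(th))
for n,q in dict(railA=a,railB=b,lipA=c,lipB=d,piv=g((317,331),122),pad1=g((303,246),105),pad2=g((422,281),105),tip=g((205,380),112)).items(): print(n,q.round(1),"shaker",(R.T@(q-ctr)[:2]).round(1))
# sharper edges saved zoom
E
```

```text
screw [657.7  70.6  90. ]
screw [467.5  82.   90. ]
screw [ 454.  -149.3   90. ]
190.57002494758328 231.72793727088
ctr [555.9 -39.4  90. ] x ang -3.445318255184942 y ang-90 -3.3435379776969256
corner [670.   77.3  90. ]
corner [460.1  90.8  90. ]
corner [ 654.7 -169.1   90. ]
rail [643.6  28.6 106. ] [ 633.7 -123.5  106. ] -3.731612625676277
lip [ 634.6 -127.1  107. ] [ 579.5 -125.   107. ] -2.188478528839236
stop far [ 642.3 -166.7  107. ] [ 577.1 -166.   107. ]
th -3.3944281164409347
railA [643.6  28.6 106. ] shaker [83.6 73.1]
railB [ 633.7 -123.5  106. ] shaker [ 82.7 -79.4]
lipA [ 634.6 -127.1  107. ] shaker [ 83.8 -82.9]
lipB [ 579.5 -125.   107. ] shaker [ 28.7 -84.1]
piv [530.7 -40.2 122. ] shaker [-25.1  -2.3]
pad1 [574.3 -20.9 105. ] shaker [17.3 19.5]
pad2 [569.8 -94.4 105. ] shaker [ 17.2 -54.1]
tip [478.1  22.6 112. ] shaker [-81.3  57.2]
```

```bash
python3 -m pendant '-0.022 0.036 0 0 0 -1.2 1;-0.044 0.072 0 0 0 -2.4 1;-0.066 0.108 0 0 0 -3.6 1;-0.088 0.144 0 0 0 -4.8 1;-0.11 0.18 0.02 0 0 -6 1;-0.132 0.215 0.04 0 0 -7.1 1;-0.132 0.215 0.04 0 0 -7.1 1;-0.132 0.215 0.04 0 0 -7.1 1;-0.132 0.215 0.04 0 0 -7.1 1;-0.132 0.215 0.04 0 0 -7.1 1'
python3 - <<'E'
from h import *
s=r.snapshot("wrist"); save(s,"w3.png",1.5); np.save("w3.npy",s,allow_pickle=True); print(r.state()["qpos"].round(2))
E
```

```text
clock: 5.8
tool_pos: [490.0, -313.0, 208.8]
tool_rot: [[0.335, 0.942, 0.001], [0.942, -0.335, -0.0], [0.0, 0.001, -1.0]]
ft_force: [-0.1, 0.4, -0.1]
opening: 85.5
gripper_force: 0.0
[ 0.67  0.48 -0.28  1.74  0.16  0.94 -0.01]
```

View pics/w3.png

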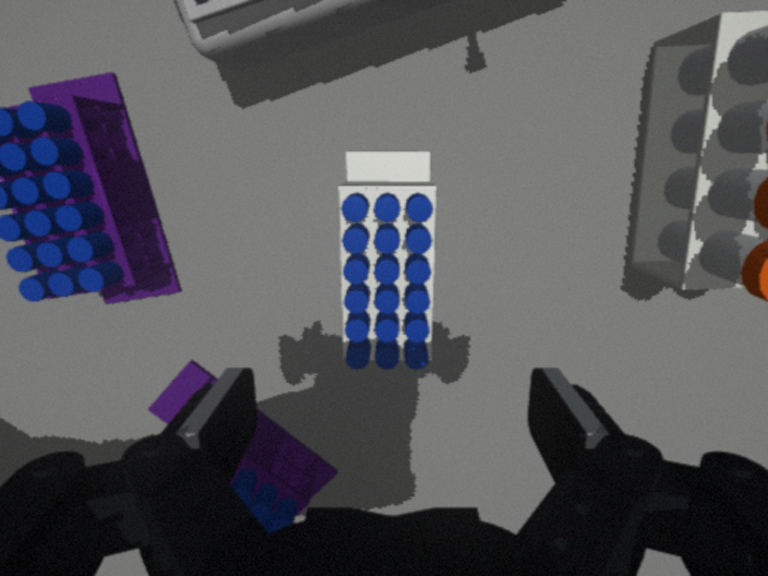

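The rack is straight in view, with caps from (355,207) to (418,207) and the foot's far edge at (346..431,152). A purple rack is at the lower left, its corner at (337,470).

```bash
python3 - <<'E'
from h import *
s=np.load("w3.npy",allow_pickle=True).item()
g=lambda p,z:at(s,np.array(p)/1.5,z)
T=r.state(); R=T["tool_rot"]; t=T["tool_pos"]
for n,p,z in [("cap",(355,207),77),("cap",(418.5,207),77),("cap",(357,299),77),("cap",(417,299),77),("foot",(346,152),5),("foot",(431,152),5),("plate",(339,186),55),("plate",(436,186),55),("purple",(150,410),5),("purple",(190,362),5),("purple",(337,470),5),("purple2",(180,292),5)]:
    print(n,(R.T@(g(p,z)-t)).round(1))
E
```

```text
cap [ 43.5 -19.8 131.7]
cap [ 43.5  15.2 131.8]
cap [ -9.6 -19.9 131.7]
cap [ -9.6  15.1 131.8]
foot [ 72.9 -30.7 203.7]
foot [ 72.8  27.3 203.8]
plate [ 53.4 -30.7 153.7]
plate [ 53.4  26.6 153.8]
purple [-125.2 -193.6  203.6]
purple [ -83.2 -156.3  203.6]
purple [-182.1  -45.6  203.7]
purple2 [ -26.5 -156.7  203.6]
```

```bash
python3 -m pendant '-0.002 -0.002 0.04 0 0 0 1;-0.002 -0.002 0.08 0 0 0 1;-0.002 -0.002 0.12 0 0 0 1;-0.002 -0.002 0.15 0 0 0 1;-0.002 -0.002 0.166 0 0 0 1;-0.002 -0.002 0.166 0 0 0 1;-0.002 -0.002 0.166 0 0 0 1;-0.002 -0.002 0.166 0 0 0 0.5;-0.002 -0.002 0.166 0 0 0 0.5;-0.002 -0.002 0.166 0 0 0 0.5;-0.002 -0.002 0.166 0 0 0 0.5;-0.002 -0.002 0.166 0 0 0 0.5;-0.002 -0.002 0.166 0 0 0 0.5'
```

```text
clock: 7.48
tool_pos: [487.1, -315.5, 43.5]
tool_rot: [[0.336, 0.942, 0.001], [0.942, -0.336, -0.001], [-0.0, 0.001, -1.0]]
ft_force: [-1.0, 0.3, 8.1]
opening: 57.0
gripper_force: 63.9
```

```bash
python3 -m pendant '0 0 -0.01 0 0 0 0.5;0 0 -0.03 0 0 0 0.5;0 0 -0.06 0 0 0 0.5;0 0 -0.1 0 0 0 0.5;0 0 -0.14 0 0 0 0.5;0.04 0.002 -0.15 0 0 -0.2 0.5;0.08 0.004 -0.15 0 0 -0.5 0.5;0.12 0.006 -0.15 0 0 -0.8 0.5;0.16 0.008 -0.15 0 0 -1.1 0.5;0.2 0.01 -0.15 0 0 -1.4 0.5;0.24 0.012 -0.15 0 0 -1.7 0.5;0.28 0.016 -0.15 0 0 -2.02 0.5;0.303 0.018 -0.15 0 0 -2.02 0.5;0.303 0.018 -0.15 0 0 -2.02 0.5;0.303 0.018 -0.15 0 0 -2.02 0.5;0.303 0.018 -0.15 0 0 -2.02 0.5;0.303 0.018 -0.15 0 0 -2.02 0.5'
python3 - <<'E'
from h import *
S=r.state(); print(S["ft_force"],S["tool_pos"],S["gripper_force"])
for n in ["wrist","scene","side"]:
    s=r.snapshot(n); save(s,n+"4.png",1.5); np.save(n+"4.npy",s,allow_pickle=True)
E
```

```text
clock: 9.6
tool_pos: [605.3, -36.8, 192.4]
tool_rot: [[0.062, 0.998, -0.0], [0.998, -0.062, -0.0], [-0.0, -0.0, -1.0]]
ft_force: [0.2, -0.9, -2.7]
opening: 57.1
gripper_force: 65.1
[ 0.18561768 -0.94827936 -2.72632879] [605.27626697 -36.8063982  192.39453724] 65.05735158920288
```

View pics/wrist4.png

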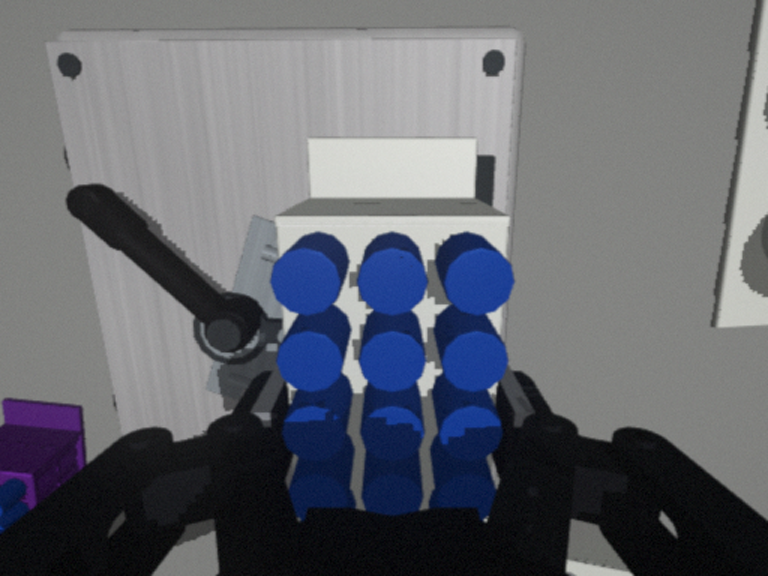

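The held rack shows its foot's far edge at (308..476,138), and the platform screws at (69,66) and (493,63). The rack looks square to the platform.

```bash
python3 - <<'E'
from h import *
s=np.load("wrist4.npy",allow_pickle=True).item()
g=lambda p,z:at(s,np.array(p)/1.5,z)
T=r.state(); R=T["tool_rot"]; t=T["tool_pos"]
L=lambda p,z:(R.T@(g(p,z)-t)).round(1)
zf=t[2]-43.5+5
print("foot",L((308,138),zf),L((476,138),zf)); print("plate",L((277,216),zf+50),L((508,216),zf+50))
a,b=g((69,66),90),g((493,63),90); print("screws",a.round(1),b.round(1),np.linalg.norm(a-b),np.degrees(np.arctan2(*(b-a)[[1,0]])))
print("tool y ang",np.degrees(np.arctan2(R[1,1],R[0,1])))
m=(a+b)/2; th=np.radians(-3.45); ex=np.array([np.cos(th),np.sin(th)]); ey=np.array([-np.sin(th),np.cos(th)])
c=m[:2]-ey*115.86; print("ctr",c.round(1),"channel",(c+49.75*ex+2.5*ey).round(1))
E
```

```text
foot [ 75.7 -28.1  38.5] [75.6 28.5 38.5]
plate [ 56.  -28.1 -11.5] [ 55.8  28.5 -11.5]
screws [467.5  81.2  90. ] [657.6  70.4  90. ] 190.3975631860596 -3.2480049860516838
tool y ang -3.504779489750583
ctr [555.6 -39.9] channel [605.4 -40.4]
```

```bash
python3 -m pendant '0 0 0.015 0 0 0 0.5;0 0 0.03 0 0 0 0.5;0 0 0.045 0 0 0 0.5;0 0 0.053 0 0 0 0.5;0 0 0.056 0 0 0 0.5;0 0 0.0575 0 0 0 0.5;0 0 0.0575 0 0 0 0.5;0 0 0.0575 0 0 0 0.5'; python3 -m pendant '0 0 0.0005 0 0 0 0.5;0 0 0.001 0 0 0 0.5;0 0 0.001 0 0 0 0.5;0 0 0.001 0 0 0 0.5'
```

```text
clock: 10.75
tool_pos: [605.8, -35.9, 135.2]
tool_rot: [[0.061, 0.998, 0.001], [0.998, -0.061, 0.0], [0.0, 0.001, -1.0]]
ft_force: [0.5, 0.4, -2.5]
opening: 56.9
gripper_force: 65.1
clock: 11.25
tool_pos: [605.5, -35.9, 133.8]
tool_rot: [[0.061, 0.998, -0.0], [0.998, -0.061, 0.0], [0.0, -0.0, -1.0]]
ft_force: [0.1, 0.6, -1.8]
opening: 56.7
gripper_force: 65.1
```

```bash
python3 -m pendant '0 0 0.0005 0 0 0 0.5;0 0 0.0005 0 0 0 0.5;0 0 0.0005 0 0 0 0.5'; python3 -m pendant '0 0 0.0005 0 0 0 0.5;0 0 0.0005 0 0 0 0.5;0 0 0.0005 0 0 0 0.5'
```

```text
clock: 11.62
tool_pos: [605.5, -35.8, 133.5]
tool_rot: [[0.061, 0.998, 0.0], [0.998, -0.061, 0.0], [0.0, 0.0, -1.0]]
ft_force: [-3.0, 0.6, 2.3]
opening: 56.9
gripper_force: 65.4
clock: 12.0
tool_pos: [605.5, -35.8, 133.5]
tool_rot: [[0.061, 0.998, 0.0], [0.998, -0.061, -0.0], [-0.0, 0.0, -1.0]]
ft_force: [-4.7, 0.9, 7.2]
opening: 57.3
gripper_force: 66.4
```

```bash
python3 -m pendant '-0.003 0 -0.0007 0 0 0 0.5;-0.006 0 -0.0007 0 0 0 0.5;-0.009 0 -0.0007 0 0 0 0.5;-0.012 0 -0.0007 0 0 0 0.5;-0.012 0 -0.0007 0 0 0 0.5;-0.012 0 -0.0007 0 0 0 0.5'
```

```text
clock: 12.75
tool_pos: [604.9, -48.4, 133.5]
tool_rot: [[0.061, 0.998, 0.0], [0.998, -0.061, -0.001], [-0.001, 0.0, -1.0]]
ft_force: [0.5, -0.5, 0.7]
opening: 57.1
gripper_force: 65.5
```

```bash
python3 -m pendant '-0.0005 0 0 0 0 0 0.5;-0.001 0 0 0 0 0 0.5;-0.0015 0 0 0 0 0 0.5;-0.0015 0 0 0 0 0 0.5'
```

```text
clock: 13.25
tool_pos: [604.7, -49.0, 133.5]
tool_rot: [[0.06, 0.998, -0.0], [0.998, -0.06, 0.0], [0.0, -0.0, -1.0]]
ft_force: [-0.3, 2.9, 0.6]
opening: 57.3
gripper_force: 65.5
```

```bash
python3 -m pendant '-0.0005 0 0 0 0 0 0.5;-0.001 0 0 0 0 0 0.5;-0.001 0 0 0 0 0 0.5;-0.001 0 0 0 0 0 0.5'
```

```text
clock: 13.75
tool_pos: [604.6, -50.3, 133.5]
tool_rot: [[0.061, 0.998, -0.0], [0.998, -0.061, 0.0], [0.0, -0.0, -1.0]]
ft_force: [-0.6, 1.5, 1.6]
opening: 57.4
gripper_force: 65.5
```

```bash
python3 -m pendant '-0.0005 0 0 0 0 0 0.5;-0.001 0 0 0 0 0 0.5;-0.001 0 0 0 0 0 0.5;-0.001 0 0 0 0 0 0.5'
```

```text
clock: 14.25
tool_pos: [604.6, -51.4, 133.5]
tool_rot: [[0.061, 0.998, 0.0], [0.998, -0.061, -0.0], [-0.0, 0.0, -1.0]]
ft_force: [0.4, 2.1, 2.1]
opening: 57.0
gripper_force: 65.5
```

```bash
python3 -m pendant '-0.0005 0 0 0 0 0 0.5;-0.001 0 0 0 0 0 0.5;-0.0015 0 0 0 0 0 0.5;-0.0015 0 0 0 0 0 0.5'
```

```text
clock: 14.75
tool_pos: [604.6, -52.9, 133.5]
tool_rot: [[0.061, 0.998, 0.0], [0.998, -0.061, -0.0], [-0.0, 0.0, -1.0]]
ft_force: [0.9, 2.3, 1.7]
opening: 57.3
gripper_force: 65.6
```

```bash
python3 -m pendant '-0.0005 0 0 0 0 0 0.5;-0.001 0 0 0 0 0 0.5;-0.0015 0 0 0 0 0 0.5;-0.0015 0 0 0 0 0 0.5'
```

```text
clock: 15.25
tool_pos: [604.4, -54.4, 133.5]
tool_rot: [[0.061, 0.998, -0.0], [0.998, -0.061, -0.0], [-0.0, -0.0, -1.0]]
ft_force: [0.3, 3.1, 1.6]
opening: 57.0
gripper_force: 65.6
```

```bash
python3 -m pendant '-0.0005 0 0 0 0 0 0.5;-0.001 0 0 0 0 0 0.5;-0.0015 0 0 0 0 0 0.5;-0.0015 0 0 0 0 0 0.5'
```

```text
clock: 15.75
tool_pos: [604.3, -55.9, 133.5]
tool_rot: [[0.061, 0.998, 0.0], [0.998, -0.061, 0.0], [0.0, 0.0, -1.0]]
ft_force: [0.4, 1.6, 2.9]
opening: 56.9
gripper_force: 65.7
```

```bash
python3 -m pendant '-0.0005 0 0 0 0 0 0.5;-0.001 0 0 0 0 0 0.5;-0.0015 0 0 0 0 0 0.5;-0.0015 0 0 0 0 0 0.5'
```

```text
clock: 16.25
tool_pos: [604.2, -57.4, 133.5]
tool_rot: [[0.061, 0.998, 0.0], [0.998, -0.061, -0.0], [-0.0, 0.0, -1.0]]
ft_force: [0.2, 3.1, 2.8]
opening: 57.0
gripper_force: 65.7
```

```bash
python3 -m pendant '-0.0005 0 0 0 0 0 0.5;-0.001 0 0 0 0 0 0.5;-0.0015 0 0 0 0 0 0.5;-0.0015 0 0 0 0 0 0.5'
```

```text
clock: 16.75
tool_pos: [604.1, -58.9, 133.5]
tool_rot: [[0.061, 0.998, 0.0], [0.998, -0.061, -0.0], [-0.0, 0.0, -1.0]]
ft_force: [0.1, 3.4, 3.5]
opening: 56.7
gripper_force: 65.8
```

```bash
python3 -m pendant '-0.0005 0 0 0 0 0 0.5;-0.001 0 0 0 0 0 0.5;-0.0015 0 0 0 0 0 0.5;-0.0015 0 0 0 0 0 0.5'
```

```text
clock: 17.25
tool_pos: [604.0, -60.4, 133.5]
tool_rot: [[0.061, 0.998, -0.0], [0.998, -0.061, -0.0], [-0.0, -0.0, -1.0]]
ft_force: [-0.1, 3.9, 3.9]
opening: 57.3
gripper_force: 65.8
```

```bash
python3 -m pendant '-0.0005 0 -0.0002 0 0 0 0.5;-0.001 0 -0.0003 0 0 0 0.5;-0.0015 0 -0.0003 0 0 0 0.5;-0.0015 0 -0.0003 0 0 0 0.5'
```

```text
clock: 17.75
tool_pos: [603.7, -62.2, 133.6]
tool_rot: [[0.061, 0.998, -0.001], [0.998, -0.061, -0.0], [-0.0, -0.001, -1.0]]
ft_force: [0.8, 1.7, -1.3]
opening: 56.7
gripper_force: 65.5
```

```bash
python3 -m pendant '-0.0005 0 0 0 0 0 0.5;-0.001 0 0 0 0 0 0.5;-0.0015 0 0 0 0 0 0.5;-0.0015 0 0 0 0 0 0.5'
```

```text
clock: 18.25
tool_pos: [603.6, -63.6, 133.6]
tool_rot: [[0.061, 0.998, -0.001], [0.998, -0.061, -0.0], [-0.0, -0.001, -1.0]]
ft_force: [0.6, 0.9, -2.5]
opening: 57.0
gripper_force: 65.1
```

```bash
python3 -m pendant '-0.0005 0 0 0 0 0 0.5;-0.001 0 0 0 0 0 0.5;-0.0015 0 0 0 0 0 0.5;-0.0015 0 0 0 0 0 0.5'
```

```text
clock: 18.75
tool_pos: [603.7, -64.9, 133.8]
tool_rot: [[0.061, 0.998, -0.0], [0.998, -0.061, -0.0], [-0.0, -0.0, -1.0]]
ft_force: [-0.0, -1.0, -2.7]
opening: 56.8
gripper_force: 65.1
```

```bash
python3 -m pendant '-0.0005 0 0 0 0 0 0.5;-0.001 0 0 0 0 0 0.5;-0.0015 0 0 0 0 0 0.5;-0.0015 0 0 0 0 0 0.5'
```

```text
clock: 19.25
tool_pos: [603.7, -66.4, 133.8]
tool_rot: [[0.061, 0.998, 0.0], [0.998, -0.061, -0.0], [-0.0, 0.0, -1.0]]
ft_force: [-0.5, 0.1, -3.7]
opening: 56.8
gripper_force: 65.1
```

```bash
python3 -m pendant '-0.0005 0 0 0 0 0 0.5;-0.001 0 0 0 0 0 0.5;-0.0015 0 0 0 0 0 0.5;-0.0015 0 0 0 0 0 0.5'
```

```text
clock: 19.75
tool_pos: [603.6, -67.8, 133.8]
tool_rot: [[0.061, 0.998, 0.0], [0.998, -0.061, 0.0], [0.0, 0.0, -1.0]]
ft_force: [0.1, -0.4, -3.2]
opening: 57.4
gripper_force: 65.1
```

```bash
python3 -m pendant '-0.0005 0 0 0 0 0 0.5;-0.001 0 0 0 0 0 0.5;-0.0015 0 0 0 0 0 0.5;-0.0015 0 0 0 0 0 0.5'
```

```text
clock: 20.25
tool_pos: [603.5, -68.4, 133.9]
tool_rot: [[0.06, 0.998, 0.0], [0.998, -0.06, 0.001], [0.001, 0.0, -1.0]]
ft_force: [-1.5, 5.4, -0.5]
opening: 57.2
gripper_force: 65.2
```

```bash
python3 -m pendant '0 0 0.0003 0 0 0 0.5;0 0 0.0004 0 0 0 0.5;0 0 0.0004 0 0 0 0.5'; python3 -m pendant '0 0 0 0 0 0 0.75;0 0 0 0 0 0 0.85;0 0 0 0 0 0 0.95;0 0 0 0 0 0 0.95;0 0 0 0 0 0 0.95'
python3 - <<'E'
from h import *
print(r.state()["opening"])
for n in ["wrist"]:
    s=r.snapshot(n); save(s,n+"5.png",1.5); np.save(n+"5.npy",s,allow_pickle=True)
E
```

```text
clock: 20.62
tool_pos: [603.6, -68.4, 133.6]
tool_rot: [[0.06, 0.998, 0.0], [0.998, -0.06, 0.001], [0.001, 0.0, -1.0]]
ft_force: [-1.2, 4.6, 0.3]
opening: 56.9
gripper_force: 65.3
clock: 21.25
tool_pos: [603.5, -69.4, 133.4]
tool_rot: [[0.061, 0.998, 0.0], [0.998, -0.061, -0.0], [-0.0, 0.0, -1.0]]
ft_force: [0.2, 0.0, 1.3]
opening: 81.0
gripper_force: 0.0
81.04882995154982
```

View pics/wrist5.png

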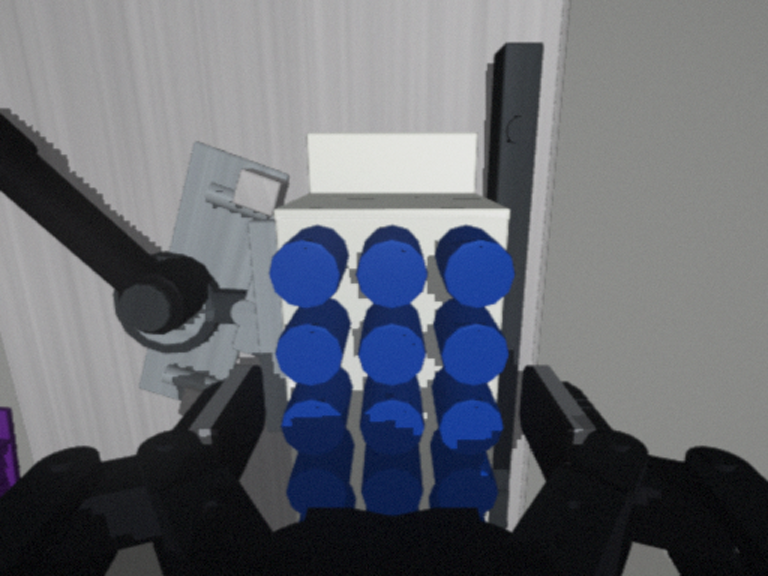

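The rack stands between the rail (490,250) and the jaw (265,290), with its foot at (308..476,133), and the fingers are clear on both sides. Going up and over to the lever.

```bash
python3 -m pendant '0 0 -0.015 0 0 0 0.95;0 0 -0.04 0 0 0 0.95;0 0 -0.08 0 0 0 0.95;0 0 -0.1 0 0 0 0.95;0.02 -0.02 -0.1 0 0 1 0.5;0.04 -0.04 -0.1 0 0 2 0;0.06 -0.06 -0.1 0 0 3 0;0.08 -0.08 -0.1 0 0 4 0;0.098 -0.099 -0.1 0 0 5 0;0.098 -0.099 -0.1 0 0 5.9 0;0.098 -0.099 -0.1 0 0 5.9 0;0.098 -0.099 -0.1 0 0 5.9 0;0.098 -0.099 -0.1 0 0 5.9 0;0.098 -0.099 -0.1 0 0 5.9 0;0.098 -0.099 -0.1 0 0 5.9 0'
python3 - <<'E'
from h import *
print(r.finger_overhang, r.state()["qpos"].round(2))
for n in ["wrist","scene"]:
    s=r.snapshot(n); save(s,n+"6.png",1.5); np.save(n+"6.npy",s,allow_pickle=True)
E
```

```text
clock: 23.18
tool_pos: [510.6, 34.4, 233.3]
tool_rot: [[0.773, 0.634, -0.0], [0.634, -0.773, 0.0], [-0.0, -0.0, -1.0]]
ft_force: [0.0, 0.6, -0.1]
opening: -0.1
gripper_force: 0.0
17.0 [-0.01  0.35 -0.21  1.88  0.09  0.92 -1.14]
```

View pics/wrist6.png

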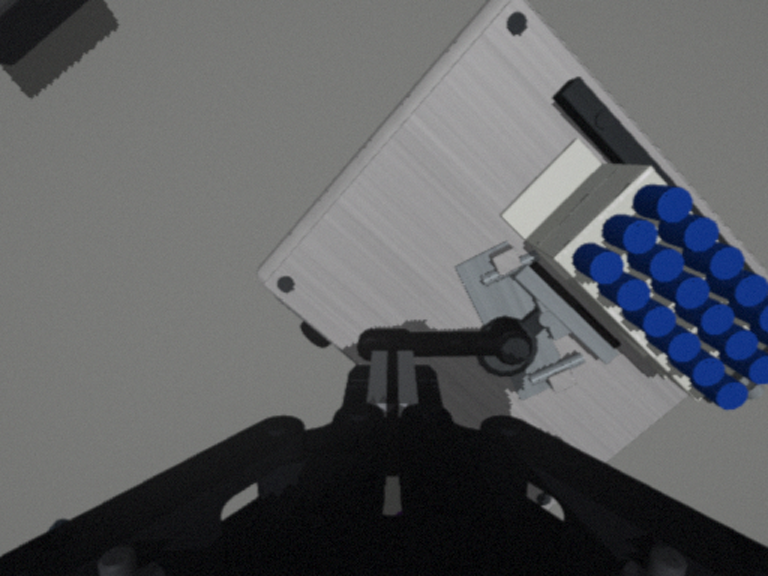

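The lever shows handle end (370,345) and pivot (513,348), level in the image, so it runs square to tool x. Checking the offset from the tool.

```bash
python3 - <<'E'
from h import *
s=np.load("wrist6.npy",allow_pickle=True).item()
T=r.state(); R=T["tool_rot"]; t=T["tool_pos"]
for n,p,z in [("end",(363,343),120),("mid",(440,343),120),("edge_up",(430,330),120),("edge_lo",(430,356),120),("pivot",(515,347),125)]:
    q=at(s,np.array(p)/1.5,z); print(n,q.round(1),(R.T@(q-t)).round(1))
pv=R.T@(np.array([529.5,-40,112])-t); print("pivot est tool",pv.round(1))
E
```

```text
end [478.1  27.7 120. ] [-29.4 -15.4 113.3]
mid [505.2  -5.5 120. ] [-29.4  27.5 113.3]
edge_up [507.6   3.9 120. ] [-21.7  21.8 113.3]
edge_lo [495.7  -6.3 120. ] [-37.3  22.1 113.3]
pivot [530.7 -37.  125. ] [-29.8  68.  108.3]
pivot est tool [-32.6  69.6 121.3]
```

```bash
python3 -m pendant '0 0 0.03 0 0 0 0;0 0 0.06 0 0 0 0;0 0 0.09 0 0 0 0;0 0 0.105 0 0 0 0;0 0 0.112 0 0 0 0;0 0 0.112 0 0 0 0;0 0 0.112 0 0 0 0;-0.003 0 0.112 0 0 0 0;-0.006 0 0.112 0 0 0 0;-0.008 0 0.112 0 0 0 0;-0.009 0 0.112 0 0 0 0;-0.01 0 0.112 0 0 0 0;-0.011 0 0.112 0 0 0 0;-0.011 0 0.112 0 0 0 0'
python3 - <<'E'
import numpy as np
for p in np.arange(4,49,4):
    c,s=np.cos(np.radians(p)),np.sin(np.radians(p)); print(p,round((19*(c-1)-69*s)/1e3,4),round((-19*s-69*(c-1))/1e3,4),-p/8)
E
```

```text
clock: 25.02
tool_pos: [502.0, 27.5, 121.4]
tool_rot: [[0.774, 0.634, -0.0], [0.634, -0.774, 0.0], [-0.0, -0.0, -1.0]]
ft_force: [-0.3, -0.0, 0.7]
opening: -0.4
gripper_force: 0.0
4 -0.0049 -0.0012 -0.5
8 -0.0098 -0.002 -1.0
12 -0.0148 -0.0024 -1.5
16 -0.0198 -0.0026 -2.0
20 -0.0247 -0.0023 -2.5
24 -0.0297 -0.0018 -3.0
28 -0.0346 -0.0008 -3.5
32 -0.0395 0.0004 -4.0
36 -0.0442 0.002 -4.5
40 -0.0488 0.0039 -5.0
44 -0.0533 0.0062 -5.5
48 -0.0576 0.0087 -6.0
```

```bash
python3 -m pendant '-0.0025 -0.0006 0 0 0 -0.25 0;-0.0049 -0.0012 0 0 0 -0.5 0;-0.0074 -0.0016 0 0 0 -0.75 0;-0.0098 -0.002 0 0 0 -1 0;-0.0123 -0.0022 0 0 0 -1.25 0;-0.0148 -0.0024 0 0 0 -1.5 0;-0.0173 -0.0025 0 0 0 -1.75 0;-0.0198 -0.0026 0 0 0 -2 0;-0.0198 -0.0026 0 0 0 -2 0'
```

```text
clock: 26.15
tool_pos: [484.7, 17.2, 121.4]
tool_rot: [[0.568, 0.823, -0.001], [0.823, -0.568, 0.0], [-0.0, -0.001, -1.0]]
ft_force: [1.1, 5.0, 0.1]
opening: -0.5
gripper_force: 2.1
```

```bash
python3 -m pendant '-0.0025 -0.0006 0 0 0 -0.25 0;-0.0049 -0.0012 0 0 0 -0.5 0;-0.0098 -0.002 0 0 0 -1 0;-0.0148 -0.0024 0 0 0 -1.5 0;-0.0198 -0.0026 0 0 0 -2 0;-0.0247 -0.0023 0 0 0 -2.5 0;-0.0297 -0.0018 0 0 0 -3 0;-0.0346 -0.0008 0 0 0 -3.5 0;-0.0395 0.0004 0 0 0 -4 0;-0.0442 0.002 0 0 0 -4.5 0;-0.0488 0.0039 0 0 0 -5 0;-0.0488 0.0039 0 0 0 -5 0'
```

```text
clock: 27.65
tool_pos: [459.2, -25.4, 121.3]
tool_rot: [[-0.094, 0.996, -0.002], [0.996, 0.094, -0.0], [0.0, -0.002, -1.0]]
ft_force: [-3.7, 6.1, 4.0]
opening: 0.0
gripper_force: 2.9
```

```bash
python3 -m pendant '-0.0025 -0.0006 0 0 0 -0.25 0;-0.0049 -0.0012 0 0 0 -0.5 0;-0.0098 -0.002 0 0 0 -1 0;-0.0148 -0.0024 0 0 0 -1.5 0;-0.0198 -0.0026 0 0 0 -2 0;-0.0247 -0.0023 0 0 0 -2.5 0;-0.0297 -0.0018 0 0 0 -3 0;-0.0346 -0.0008 0 0 0 -3.5 0;-0.0395 0.0004 0 0 0 -4 0;-0.0442 0.002 0 0 0 -4.5 0;-0.0442 0.002 0 0 0 -4.5 0'
```

```text
clock: 29.02
tool_pos: [465.5, -69.8, 121.2]
tool_rot: [[-0.66, 0.751, -0.002], [0.751, 0.66, -0.001], [0.001, -0.002, -1.0]]
ft_force: [-3.5, 1.9, 1.6]
opening: 0.2
gripper_force: 1.7
```

```bash
python3 -m pendant '-0.0025 -0.0006 0 0 0 -0.25 0;-0.0049 -0.0012 0 0 0 -0.5 0;-0.0098 -0.002 0 0 0 -1 0;-0.0148 -0.0024 0 0 0 -1.5 0;-0.0198 -0.0026 0 0 0 -2 0;-0.0247 -0.0023 0 0 0 -2.5 0;-0.0297 -0.0018 0 0 0 -3 0;-0.0297 -0.0018 0 0 0 -3 0;-0.0297 -0.0018 0 0 0 -3 0'
```

```text
clock: 30.15
tool_pos: [484.9, -92.8, 121.4]
tool_rot: [[-0.908, 0.419, 0.0], [0.419, 0.908, -0.0], [-0.0, -0.0, -1.0]]
ft_force: [0.2, -0.4, 0.4]
opening: -0.1
gripper_force: 0.0
```

```bash
python3 -m pendant '0.005 0 0 0 0 0 0;0.012 0 0 0 0 0 0;0.018 0 0 0 0 0 0;0.02 0 -0.03 0 0 0 0;0.02 0 -0.07 0 0 0 0;0.02 0 -0.12 0 0 0 0;0.02 0 -0.12 0 0 0 0;0.02 0 -0.12 0 0 0 0;0.02 0 -0.12 0 0 0 0'
python3 - <<'E'
from h import *
s=r.snapshot("scene"); w=r.snapshot("wrist"); t=r.snapshot("side")
a=cv2.resize(s["image"][130:290,170:330],(400,400)); b=cv2.resize(w["image"],(400,300)); b=np.vstack([b,np.zeros((100,400,3),np.uint8)])
cv2.imwrite("pics/end.png",np.hstack([a,b])[:,:,::-1])
c=t["image"][130:270,190:310]; cv2.imwrite("pics/end_side.png",cv2.resize(c,None,fx=4,fy=4)[:,:,::-1])
E
```

```text
clock: 31.28
tool_pos: [466.0, -84.4, 240.4]
tool_rot: [[-0.909, 0.417, -0.002], [0.417, 0.909, 0.0], [0.002, -0.001, -1.0]]
ft_force: [-0.3, -0.6, 0.0]
opening: 0.1
gripper_force: 0.0
```

View pics/end.png

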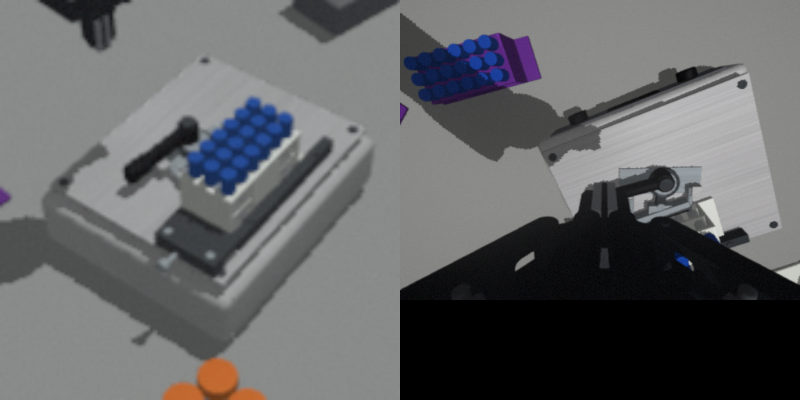

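The lever runs from pivot (188,125) to tip (130,172) in the left crop, pointing towards the end stop. The rack stands against the rail with its foot under the lip. A quick numeric check follows.

```bash
python3 - <<'E'
from h import *
s=r.snapshot("scene"); g=lambda x,y,z: at(s,(170+x*.4,130+y*.4),z)
a,b=g(188,123,122),g(131,170,118); d=b-a; print("lever deg shaker",(np.degrees(np.arctan2(d[1],d[0]))+3.45)%360,np.linalg.norm(d))
C=[g(253,102,167),g(286,118,167),g(195,160,167),g(229,180,167)]
m=np.mean(C,0); v=C[0]-C[2]+C[1]-C[3]; print(m.round(1),"yaw",np.degrees(np.arctan2(v[1],v[0]))-90)
th=np.radians(-3.45); q=m[:2]-[555.8,-39.6]; print("shaker",q@[np.cos(th),np.sin(th)],q@[-np.sin(th),np.cos(th)])
E
```

```text
lever deg shaker 265.4330932130401 80.50215045692724
[612.8 -70.5 167. ] yaw -1.2958915994785656
shaker 58.779659007680124 -27.38552982992497
```

```bash
python3 -c "
from cell import r
print(r.close_job())"
```

```text
the job is handed in; nothing more can be done
None
```

The rack is in the channel with its foot against the rubber stop, felt at about 5 N, and the lever has snapped over to about 265° in the shaker's frame. The robot is clear and I handed the job in at about 31 s. My last camera measurement put the rack about 2° off square (limit about 3.4°); I read that as measurement error, since the pad presses it against the rail. The pad's force on the rack was not measured, and handing in returned no verdict.

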